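Lock back the belt sander's sprung idler roller

TASK

The small belt sander on the bench is to get a new belt. By the black grip on top, push its sprung idler roller in and slide the grip across, away from the platen, all the way into the hidden catch notch, so that the roller stays locked back when you let go; the notch cannot be seen and has to be felt for. Do not knock the things that lie round the sander about.

Things in the scene. Friction and masses are not known exactly. Their poses are not given: they have to be found in the camera images.
- sander: Bench belt sander without its belt, fixed to the bench: grey base, plain metal table 170 x 390 mm with its top 64 mm above the bench. Origin: centre of its underside, z up, y along its long side. Along y stand the rubber drive roller (y +135 mm, 90 mm across, top at 127 mm), the dark tension housing and the bare metal idler roller (y -150 mm); the steel platen stands along the housing's -x side.
- housing_top (a point): Middle of the top of the dark tension housing: 72 mm along the sander's x, 140 mm along its y, its top 112 mm above the bench. Under this top, out of sight, a catch plate is screwed at a place that differs from sander to sander. It has one notch, 15 mm wide, for the keeper's 9 mm wide tongue.
- grip (a point): Centre of the black ribbed grip block of the keeper, over the housing: 38 mm along the sander's x, 24 mm along its y, 42 mm high (foot 117 mm, top 158 mm above the bench), on a flat cover plate 56 x 68 mm. It moves with the idler slide along the sander's y and with the keeper along its x, and does not turn.
- idler_top (a point): Top of the idler roller's axle, 130 mm above the bench. The roller (bare metal, 84 mm across, upright axle) sits in a yoke on the sprung stem that runs into the housing.
- idler_slide (a joint): Travel of the idler roller, its stem and the keeper into the housing, towards the sander's +y (m): 0 out, where the spring rests it, 0.046 at its inner stop. The spring pushes back with about 7 N at 0 and 16 N at the stop. The middle of the hidden notch is met somewhere between 17 and 39 mm of this travel; the tongue fits it 3 mm to either side.
- keeper (a joint): Travel of the keeper with its grip across the slide, towards the sander's +x, away from the platen (m): 0 drawn back, 0.018 fully across. It slides with about 1.5 N. Off the notch, its tongue is stopped by the catch plate within 2 mm. Once it is across in the notch it holds the spring: let go, the roller comes out again by at most 6 mm and stays.
- stub_driver: Bystander: short black screwdriver, 28 x 100 mm, lying in front of the sander (towards the robot). Origin on its underside.
- oil_can: Bystander: flat yellow oil tin with red spout, 28 x 58 mm and 113 mm high, standing behind the sander. Origin: centre of its underside.
- pincers: Bystander: red-handled pliers, 52 x 188 x 13 mm, lying beside the drive roller's end of the sander. Origin on the underside.
- packet: Bystander: small red packet, 60 x 50 x 25 mm, lying beside the idler roller's end of the sander. Origin: centre of its underside.

How it is judged:
On the way:
1. the idler roller is pushed in at least 10 mm (value of joint idler_slide above 0.01 m), for 0.1 s.
At the end, for the whole second after the job is handed in: The keeper is across by more than 14 mm of its 18 mm, in the notch, and the idler roller, let go, stays back by itself, at rest, more than 10 mm in (value of joint keeper above 0.014 m and value of joint idler_slide above 0.01 m and velocity of joint idler_slide between -0.01 and 0.01 m/s); the robot touches nothing.
It fails at once if a bystander (short screwdriver, oil tin, pliers or packet) is moved by more than 30 mm, or the oil tin is tipped over (distance of any of stub_driver, oil_can, pincers, packet from where it was at the start of the episode above 0.03 m or angle between oil_can's own z axis and vertical above 0.7 rad).
It also fails if it takes over 45 s, if anything falls off the work surface, if the arm or the gripper's body presses on something with over 40 N, if the wrist force passes 120 N, or if a joint passes its speed limit or range.

ROBOT

A 6-joint arm with a two-finger parallel gripper is mounted at the origin on a cart in front of the work surface, level with it; the furniture and walls round the work are solid. World frame = base frame: x ahead of the robot, y to its left, z up, the work surface at z = 0. Lengths are in m, angles in rad, forces in N, time in s.
With the tool pointing down it reaches from about 0.35 to 0.975 m from the base axis. Payload 4.9 kg.
Tool frame: the origin (TCP) lies on the front face of the gripper's body, between the roots of the fingers; the fingertips stand ctrl.tip_extent ahead of it and the grasp point (between the pads) lies 54 mm ahead of it (ctrl.tip_extent is the distance from the TCP to the fingertips, in m); z points along the fingers, y is the line along which they close (so a half turn about z gives the same grasp; the last joint's range is limited). The gripper opens to 85 mm and grips with 20 to 120 N. Pads are 22 mm wide; open, the fingers measure 114 mm over their backs; the gripper's body (76 mm by 85 mm) begins 54 mm behind the grasp point. The pads swing forward as they close: fully open they stand 13 mm farther back than shut.
Start: joints at [-1.424, 0.053, 1.613, -0, 1.476, -0.119], TCP at [0.164, -0.603, 0.304] pointing down, gripper open.
Joint ranges: [-3.01, 3.01], [-1.01, 2.22], [0.06, 2.58], [-1.02, 4.17], [0.09, 2.62], [-3.14, 3.14]. Speed limits (rad/s): [2.57, 2.57, 3.14, 3.14, 3.14, 3.14].

INTERFACE

Orientations are given as a rotation vector (axis times angle).
In Python, from station import ctrl gives the robot as it stands.
- The arm moves only by the tool apply_moves, never from a script. Its argument "rows" is one flat list of numbers, 6 for each row, row after row: the shift along the tool's x, y, z normalised to -1 to 1, where 1 is 0.6 m, then the turn, a rotation vector about the tool's x, y, z normalised to -1 to 1, where 1 is 90 degrees. A call has 1 to 20 rows; each row is the pose to reach, as a shift and turn from the pose commanded when the call began, along the tool's axes at that moment; what a row does not reach only later rows make up. A row lasts 1/10 s, in which the tool goes at most 50 mm and 8.59 degrees, less where a joint would pass 70% of its speed; a pose out of reach is approached as far as the arm can. A call with a number of a shift or a turn outside -1 to 1 is refused whole. A call with a gripper value outside its range is refused whole. "grip" is the opening, from 0 (shut) to 1 (fully open), set as the call begins (left out, the last holds). The fingers move at their own pace and stop on an object; "grip_force" is the grip in N (left out, the last holds). Time passes only in rows, so rows that repeat a pose let the fingers close. It gives the time, the measured TCP pose, the force, the opening and the grip force at its end, in the units of the state.
- ctrl.get_obs(): the state, without advancing time (a new reading comes with each control period).
- ctrl.get_image(name): name is "scene" or "side" or "wrist"; returns (picture, depth): 384x512x3 uint8, blue, green, red; 384x512 float32, m along the optical axis (not along the pixel's ray), 0 where there is no reading.
- ctrl.camera_model(name): a dict with "mtx" (3x3 intrinsics, pixels), "k1" (the pictures are not rectified: a ray, as slopes to the right and down, at radius r is drawn at 1 + k1 r^2 times it, then the intrinsics apply), "R" (3x3) and "t" (3): a world point X has camera coordinates R X + t; the wrist camera has in their place "tool_from_camera" (4x4, takes a point from camera to tool coordinates, whose origin is the TCP and whose axes are the flange's). Camera axes: x right, y down, z forward; pixel columns grow to the right and rows downward; lengths in m; the calibration is good to about 2 mm. A picture is of the moment at which its call begins: read the wrist's pose just before it. camera_model takes no time and is no camera call.
- ctrl.finish_job(): hands the job in; it is judged then, once.
The state is a dict: "t": time; "q": joint angles; "dq": joint speeds; "effort": joint torques, N m; "tool_pos": TCP position; "tool_rot": TCP orientation; "contact_force": force on the tool from outside, world axes, zero at the start; "wrist_torque": the same for the moment, N m; "opening": finger opening in m; "grip_force": force on a finger pad.
Only numpy, scipy, OpenCV 4.12 (cv2) and the standard library are available. Lean on these libraries where they do the work, as an engineer would, in place of code of your own. Each camera call takes 0.05 s, during which the arm holds its last target. There are 200 camera calls.

## Working session

There is one attempt and no reset: what is moved stays moved. The work goes in short steps, Python scripts to look and compute and a tool call to move; the robot and the scene stay as the last step left them, time stands still between calls to the robot, and variables do not carry over. Pictures are saved under pics/ and viewed, at most 10 in all, crops included, and the job is handed in when it is done.

Besides the shell and the picture viewer there is one more tool, called as name(argument=value, ...) on one line, values as JSON. apply_moves: Moves the arm, as the interface text tells. Its arguments: {"type":"object","properties":{"rows":{"type":"array","items":{"type":"number"}},"grip":{"type":"number"},"grip_force":{"type":"number"}},"required":["rows"]}

```bash
ls; mkdir -p pics; cat > h.py <<'E'
import numpy as np, cv2
from station import ctrl
from scipy.spatial.transform import Rotation as Ro
def pose():
    o=ctrl.get_obs(); T=np.eye(4); T[:3,:3]=Ro.from_rotvec(o["tool_rot"]).as_matrix(); T[:3,3]=o["tool_pos"]; return T
def look(n):
    T=pose(); im,d=ctrl.get_image(n); m=ctrl.camera_model(n)
    if n=="wrist": C=T@np.array(m["tool_from_camera"])
    else:
        C=np.eye(4); C[:3,:3]=np.array(m["R"]).T; C[:3,3]=-C[:3,:3]@np.array(m["t"])
    return im,d,m,C
def ray(uv,m):
    K=np.array(m["mtx"]); uv=np.atleast_2d(uv).astype(float)
    p=cv2.undistortPoints(uv[:,None],K,np.array([m["k1"],0,0,0.]))[:,0]
    return np.c_[p,np.ones(len(p))]
def onz(uv,m,C,z):
    r=ray(uv,m)@C[:3,:3].T; s=(z-C[2,3])/r[:,2]; return C[:3,3]+r*s[:,None]
def cloud(d,m,C):
    h,w=d.shape; u,v=np.meshgrid(np.arange(w),np.arange(h))
    r=ray(np.c_[u.ravel(),v.ravel()],m)*d.reshape(-1,1)
    return (r@C[:3,:3].T+C[:3,3]).reshape(h,w,3)
E
python3 - <<'E'
from h import *
for n in ("scene","side"):
    im,d,m,C=look(n); cv2.imwrite(f"pics/{n}0.png",im); np.savez(f"{n}0.npz",im=im,d=d,C=C,K=m["mtx"],k1=m["k1"]); print(n,C.round(3).tolist(),m["k1"])
o=ctrl.get_obs(); print(o, ctrl.tip_extent)
E
```

```text
pics
scene [[0.446, -0.405, 0.798, -0.361], [-0.895, -0.185, 0.405, -0.439], [-0.016, -0.895, -0.445, 0.621], [0.0, 0.0, 0.0, 1.0]] 0.04961052449144849
side [[-0.674, 0.637, -0.374, 0.965], [0.739, 0.587, -0.331, 0.423], [0.009, -0.499, -0.867, 1.071], [0.0, 0.0, 0.0, 1.0]] -0.1435657579205239
{'t': 0.1, 'q': array([-1.42400374e+00,  5.32879106e-02,  1.61414660e+00,  1.81734784e-05,
        1.47598569e+00, -1.18995178e-01]), 'dq': array([-0.00032414, -0.00156084, -0.00326866, -0.00087832, -0.00144076,
       -0.00099914]), 'effort': array([ 1.38246058e-03, -3.94898236e+01, -3.71362638e+01, -8.79786057e-05,
        3.88663524e-03,  3.41012935e-06]), 'tool_pos': array([ 0.16411306, -0.60263047,  0.30279368]), 'tool_rot': array([-3.11208082e+00, -4.16025765e-01,  1.14776136e-05]), 'contact_force': array([-0.00075735, -0.06318298, -0.22564917]), 'wrist_torque': array([-0.01915151, -0.02062824,  0.00090205]), 'grip_force': 0.0, 'opening': 0.08551737692554638} 0.0726
```

View pics/scene0.png

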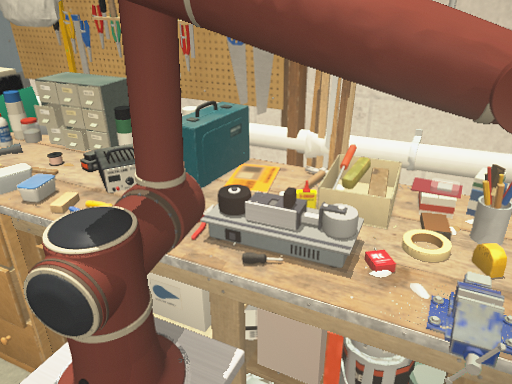

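View pics/side0.png

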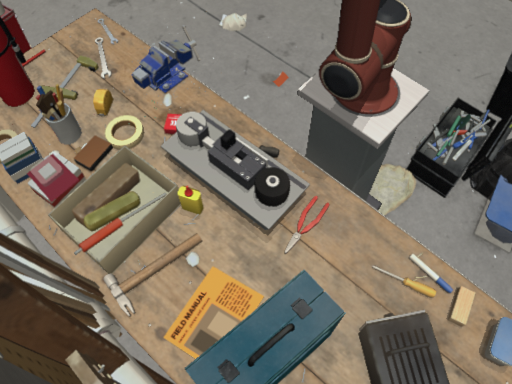

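The scene view shows the platen side facing the robot, with the grip near (290,197). In the side view the idler is at (193,127), the grip at (229,138) and the drive roller at (271,187). Next I measure with the side view's rays and depth.

```bash
python3 - <<'E'
from h import *
z=np.load("side0.npz"); m=dict(mtx=z["K"],k1=float(z["k1"])); C=z["C"]; im=z["im"]
P=cloud(z["d"],m,C); np.save("P.npy",P)
roi=np.zeros(im.shape[:2],bool); roi[100:235,150:315]=1
x,y,h=P[...,0],P[...,1],P[...,2]
# table top edge
t=roi&(abs(h-0.064)<0.006)
r=cv2.minAreaRect(np.c_[x[t],y[t]].astype(np.float32)*1000); print("table",r,t.sum())
dr=cv2.cvtColor(im,cv2.COLOR_BGR2HSV)
for nm,lo,hi in (("grip",.15,.165),("drive",.118,.133),("top112",.106,.114.__float__())):
    k=(roi&(h>lo)&(h<hi)).astype(np.uint8); n,l,s,c=cv2.connectedComponentsWithStats(k)
    for i in range(1,n):
        if s[i,4]>15:
            q=P[l==i]; print(nm,s[i],np.median(q,0).round(4),q.min(0).round(3),q.max(0).round(3))
print(onz([(229,133),(271,183),(190,124)],m,C,0.13).round(3))
cv2.imwrite("pics/sidecrop.png",cv2.resize(im[95:245,140:340],None,fx=4,fy=4,interpolation=cv2.INTER_CUBIC))
E
```

```text
table ((608.0653076171875, -70.09901428222656), (345.1922302246094, 390.1328430175781), 2.4222981929779053) 4098
grip [220 129  15  15 132] [ 0.5126 -0.0969  0.1583] [ 0.493 -0.112  0.15 ] [ 0.529 -0.086  0.165]
drive [176 112  33  25 465] [ 0.5309 -0.2138  0.1214] [ 0.49  -0.263  0.118] [ 0.569 -0.172  0.132]
drive [213 137  55  24 232] [ 0.508  -0.0816  0.1199] [ 0.475 -0.132  0.118] [0.54  0.009 0.133]
drive [255 167  35  31 672] [0.5196 0.0628 0.1202] [0.476 0.019 0.118] [0.56  0.104 0.132]
top112 [180 130  29   9  60] [ 0.5485 -0.1895  0.1108] [ 0.51  -0.222  0.106] [ 0.57  -0.172  0.114]
top112 [207 146  61  36 597] [ 0.5348 -0.03    0.1123] [ 0.476 -0.13   0.106] [0.561 0.012 0.114]
top112 [255 186  35  14  76] [0.5507 0.0887 0.1103] [0.495 0.038 0.106] [0.563 0.105 0.114]
[[ 0.488 -0.116  0.13 ]
 [ 0.528  0.066  0.13 ]
 [ 0.537 -0.214  0.13 ]]
```

View pics/sidecrop.png

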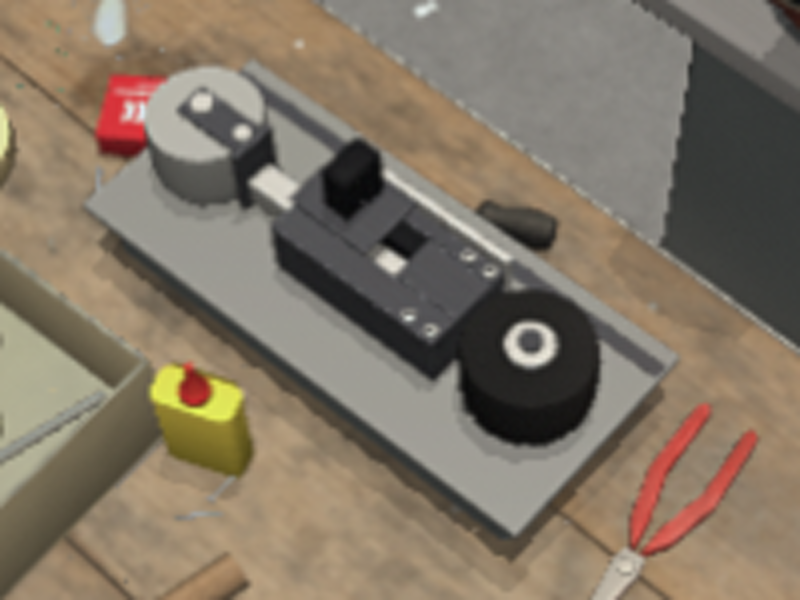

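```bash
python3 - <<'E'
from h import *
z=np.load("side0.npz"); m=dict(mtx=z["K"],k1=float(z["k1"])); C=z["C"]
c=np.array([(90,205),(515,535),(675,360),(250,62)])/4+[140,95]
Q=onz(c,m,C,0.064); print(Q.round(3))
v=(Q[1]-Q[0]+Q[2]-Q[3])[:2]; yaw=np.arctan2(-v[0],v[1]); print("yaw",np.degrees(yaw), "centre",Q.mean(0))
g=onz([(np.array([355,160])/4+[140,95])],m,C,0.158); print("grip",g)
T=pose(); print(T.round(3))
tgt=np.array([0.509,-0.1,0.30]); 
E
```

```text
[[ 0.612 -0.258  0.064]
 [ 0.599  0.125  0.064]
 [ 0.435  0.118  0.064]
 [ 0.449 -0.268  0.064]]
yaw 2.008191317797653 centre [ 0.52344324 -0.07091351  0.064     ]
grip [[ 0.50743882 -0.09620846  0.158     ]]
[[ 0.965  0.263 -0.     0.164]
 [ 0.263 -0.965  0.002 -0.603]
 [ 0.    -0.002 -1.     0.303]
 [ 0.     0.     0.     1.   ]]
```

apply_moves(rows=[0.775,-0.661,0,0,0,0.147,0.775,-0.661,0,0,0,0.147,0.775,-0.661,0,0,0,0.147,0.775,-0.661,0,0,0,0.147,0.775,-0.661,0,0,0,0.147,0.775,-0.661,0,0,0,0.147,0.775,-0.661,0,0,0,0.147,0.775,-0.661,0,0,0,0.147,0.775,-0.661,0,0,0,0.147,0.775,-0.661,0,0,0,0.147,0.775,-0.661,0,0,0,0.147,0.775,-0.661,0,0,0,0.147,0.775,-0.661,0,0,0,0.147,0.775,-0.661,0,0,0,0.147,0.775,-0.661,0,0,0,0.147,0.775,-0.661,0,0,0,0.147,0.775,-0.661,0,0,0,0.147], grip=1)

```text
t: 1.8
tool_pos: [0.5081, -0.0995, 0.3039]
tool_rot: [3.141, 0.051, -0.0]
contact_force: [0.3, 0.4, -0.4]
opening: 0.0853
grip_force: 0.0
```

```bash
python3 - <<'E'
from h import *
im,d,m,C=look("wrist"); cv2.imwrite("pics/w1.png",im); np.savez("w1.npz",im=im,d=d,C=C,K=m["mtx"],k1=m["k1"])
P=cloud(d,m,C); h=P[...,2]; T=pose(); print(T.round(4))
k=((h>.145)&(h<.17)&(d>0)&(np.hypot(P[...,0]-.508,P[...,1]+.098)<.06)).astype(np.uint8); n,l,s,c=cv2.connectedComponentsWithStats(k)
for i in range(1,n):
    if s[i,4]>50:
        q=P[l==i]; print(s[i],np.median(q,0).round(4),q.min(0).round(3),q.max(0).round(3),cv2.minAreaRect(q[:,:2].astype(np.float32)*1000))
E
```

```text
[[ 9.995e-01  3.270e-02  0.000e+00  5.082e-01]
 [ 3.270e-02 -9.995e-01 -1.000e-04 -9.940e-02]
 [ 0.000e+00  1.000e-04 -1.000e+00  3.039e-01]
 [ 0.000e+00  0.000e+00  0.000e+00  1.000e+00]]
[ 239  170   30   47 1309] [ 0.5144 -0.101   0.1577] [ 0.494 -0.114  0.145] [ 0.531 -0.089  0.16 ] ((512.2909545898438, -100.76985931396484), (36.78437042236328, 24.488544464111328), 2.3578760623931885)
```

View pics/w1.png

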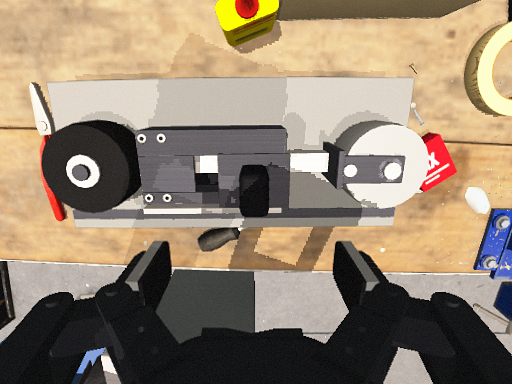

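The wrist picture shows the grip at (254,190), the idler to its right at about (383,165) and the drive roller to its left. The grip centre measures (0.5125, -0.101). I'll descend and close across its 24 mm width.

apply_moves(rows=[0.0075,0.0025,0.06,0,0,0,0.0075,0.0025,0.12,0,0,0,0.0075,0.0025,0.16,0,0,0,0.0075,0.0025,0.18,0,0,0,0.0075,0.0025,0.18,0,0,0,0.0075,0.0025,0.18,0,0,0])

```text
t: 2.45
tool_pos: [0.5138, -0.1001, 0.1972]
tool_rot: [3.141, 0.054, 0.003]
contact_force: [-0.2, -0.1, 0.3]
opening: 0.0857
grip_force: 0.0
```

apply_moves(rows=[0,0,0,0,0,0,0,0,0,0,0,0,0,0,0,0,0,0,0,0,0,0,0,0,0,0,0,0,0,0,0,0,0,0,0,0,0,0,0,0,0,0,0,0,0,0,0,0,0,0,0,0,0,0,0,0,0,0,0,0], grip=0, grip_force=60)

```text
t: 3.45
tool_pos: [0.5136, -0.1008, 0.1968]
tool_rot: [3.138, 0.055, 0.002]
contact_force: [-0.2, -5.7, 2.0]
opening: 0.0234
grip_force: 60.1
```

apply_moves(rows=[0,-0.008,0,0,0,0,0,-0.016,0,0,0,0,0,-0.0235,0,0,0,0,0,-0.0235,0,0,0,0,0,-0.0235,0,0,0,0])

```text
t: 3.95
tool_pos: [0.5131, -0.0873, 0.1968]
tool_rot: [3.136, 0.055, 0.002]
contact_force: [0.0, -8.7, 2.3]
opening: 0.0236
grip_force: 59.9
```

apply_moves(rows=[0.0017,0,0,0,0,0,0.0033,0,0,0,0,0,0.005,0,0,0,0,0,0.005,0,0,0,0,0,0.005,0,0,0,0,0])

```text
t: 4.45
tool_pos: [0.5148, -0.0874, 0.1968]
tool_rot: [3.136, 0.055, -0.006]
contact_force: [-9.0, -9.5, 6.4]
opening: 0.0233
grip_force: 60.7
```

apply_moves(rows=[0,-0.0017,0,0,0,0,0,-0.0033,0,0,0,0,0,-0.005,0,0,0,0,0,-0.0067,0,0,0,0,0,-0.0067,0,0,0,0])

```text
t: 4.95
tool_pos: [0.5147, -0.0846, 0.1968]
tool_rot: [3.133, 0.054, -0.005]
contact_force: [-8.5, -15.2, 4.9]
opening: 0.023
grip_force: 60.4
```

apply_moves(rows=[0,-0.0017,0,0,0,0,0,-0.0033,0,0,0,0,0,-0.005,0,0,0,0,0,-0.0067,0,0,0,0,0,-0.0067,0,0,0,0])

```text
t: 5.45
tool_pos: [0.5145, -0.0808, 0.1968]
tool_rot: [3.133, 0.054, -0.005]
contact_force: [-8.4, -16.5, 4.6]
opening: 0.023
grip_force: 60.4
```

apply_moves(rows=[0,-0.0017,0,0,0,0,0,-0.0033,0,0,0,0,0,-0.005,0,0,0,0,0,-0.0067,0,0,0,0,0,-0.0067,0,0,0,0])

```text
t: 5.95
tool_pos: [0.5144, -0.0769, 0.1968]
tool_rot: [3.133, 0.054, -0.005]
contact_force: [-8.3, -17.2, 4.6]
opening: 0.0235
grip_force: 60.4
```

apply_moves(rows=[0,-0.0017,0,0,0,0,0,-0.0033,0,0,0,0,0,-0.005,0,0,0,0,0,-0.0067,0,0,0,0,0,-0.0067,0,0,0,0])

```text
t: 6.45
tool_pos: [0.5142, -0.073, 0.1968]
tool_rot: [3.132, 0.054, -0.005]
contact_force: [-7.6, -16.7, 4.6]
opening: 0.0235
grip_force: 60.4
```

apply_moves(rows=[0,-0.0017,0,0,0,0,0,-0.0033,0,0,0,0,0,-0.005,0,0,0,0,0,-0.0067,0,0,0,0,0,-0.0067,0,0,0,0])

```text
t: 6.95
tool_pos: [0.5142, -0.069, 0.1968]
tool_rot: [3.132, 0.054, -0.005]
contact_force: [-8.3, -17.7, 4.0]
opening: 0.0231
grip_force: 60.3
```

apply_moves(rows=[0,-0.0017,0,0,0,0,0,-0.0033,0,0,0,0,0,-0.005,0,0,0,0,0,-0.0067,0,0,0,0,0,-0.0067,0,0,0,0])

```text
t: 7.45
tool_pos: [0.5152, -0.0643, 0.1968]
tool_rot: [3.134, 0.054, 0.001]
contact_force: [-1.1, -14.2, 1.0]
opening: 0.0232
grip_force: 59.9
```

The x force fell from 8 N to 1 N, so the tongue has found the notch. I'll slide it across.

apply_moves(rows=[0.004,0,0,0,0,0,0.008,0,0,0,0,0,0.01,0,0,0,0,0,0.01,0,0,0,0,0])

```text
t: 7.85
tool_pos: [0.5214, -0.0641, 0.1968]
tool_rot: [3.134, 0.055, 0.002]
contact_force: [1.3, -13.7, 0.5]
opening: 0.0231
grip_force: 59.9
```

apply_moves(rows=[0.004,0,0,0,0,0,0.008,0,0,0,0,0,0.012,0,0,0,0,0,0.016,0,0,0,0,0,0.018,0,0,0,0,0,0.018,0,0,0,0,0])

```text
t: 8.45
tool_pos: [0.5306, -0.0638, 0.1968]
tool_rot: [3.134, 0.055, -0.007]
contact_force: [-9.9, -15.1, 5.5]
opening: 0.0234
grip_force: 60.7
```

It is at the end stop. Now I ease the spring back onto the notch edge, then take off the sideways push.

apply_moves(rows=[0,0.002,0,0,0,0,0,0.004,0,0,0,0,0,0.006,0,0,0,0,0,0.008,0,0,0,0,0,0.008,0,0,0,0])

```text
t: 8.95
tool_pos: [0.5307, -0.0662, 0.1967]
tool_rot: [3.14, 0.055, -0.007]
contact_force: [-9.8, -2.4, 8.8]
opening: 0.0235
grip_force: 61.0
```

apply_moves(rows=[-0.002,0.0007,0,0,0,0,-0.003,0.0007,0,0,0,0,-0.003,0.0007,0,0,0,0,-0.003,0.0007,0,0,0,0])

```text
t: 9.35
tool_pos: [0.5303, -0.0662, 0.1967]
tool_rot: [3.14, 0.055, 0.001]
contact_force: [-3.1, -1.7, 6.0]
opening: 0.023
grip_force: 60.7
```

apply_moves(rows=[0,0,0,0,0,0,0,0,0,0,0,0,0,0,0,0,0,0,0,0,0,0,0,0,0,0,0,0,0,0,0,0,0,0,0,0,0,0,0,0,0,0,0,0,0,0,0,0], grip=1)

```text
t: 10.15
tool_pos: [0.5301, -0.0659, 0.1959]
tool_rot: [-3.141, -0.055, -0.0]
contact_force: [-0.1, -0.5, -0.2]
opening: 0.0852
grip_force: 0.0
```

apply_moves(rows=[0,0,-0.03,0,0,0,0,0,-0.08,0,0,0,0,0,-0.14,0,0,0,0,0,-0.18,0,0,0,0,0,-0.18,0,0,0,0,0,-0.18,0,0,0])

```text
t: 10.75
tool_pos: [0.5301, -0.066, 0.304]
tool_rot: [3.141, 0.055, 0.001]
contact_force: [-0.5, 0.1, -0.3]
opening: 0.0856
grip_force: 0.0
```

```bash
python3 - <<'E'
from h import *
im,d,m,C=look("wrist"); cv2.imwrite("pics/w2.png",im)
P=cloud(d,m,C); h=P[...,2]
k=((h>.145)&(h<.17)&(d>0)&(np.hypot(P[...,0]-.53,P[...,1]+.066)<.06)).astype(np.uint8); n,l,s,c=cv2.connectedComponentsWithStats(k)
for i in range(1,n):
    if s[i,4]>50:
        q=P[l==i]; print(s[i],cv2.minAreaRect(q[:,:2].astype(np.float32)*1000))
E
```

```text
[ 237  177   31   46 1296] ((528.9583740234375, -66.32476043701172), (36.686058044433594, 25.189048767089844), 1.5874170064926147)
```

View pics/w2.png

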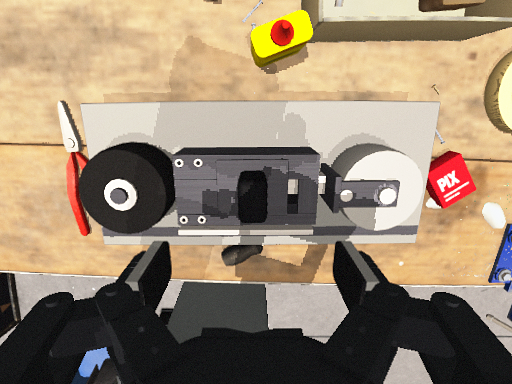

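The picture shows the grip across at (253,197) and the idler drawn in at (375,187), with the bystanders in place. The grip has stayed 34 mm in and about 18 mm across, so I'm handing in.

```bash
python3 -c "
from station import ctrl; print(ctrl.finish_job())"
```

```text
the job is handed in; nothing more can be done
None
```

The idler roller is locked back in the catch notch, about 34 mm in with the keeper about 18 mm across; the robot is clear, nothing was knocked about, and the job is handed in (no verdict was returned).

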